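# Feel for the notch and release the reader's lid

### The arm

A 6-joint arm with a two-finger parallel gripper is mounted at the origin on the work surface; the furniture and walls round the work are solid. World frame = base frame: x ahead of the robot, y to its left, z up, the work surface at z = 0. Lengths are in m, angles in degrees, forces in N, time in s.
With the tool pointing down it reaches from about 0.3 to 0.75 m from the base axis. Payload 8.5 kg.
Tool frame: the origin (TCP) lies between the finger pads; the fingertips stand 19 mm ahead of it and the grasp point (between the pads) is the TCP; z points along the fingers, y is the line along which they close (so a half turn about z gives the same grasp; the last joint's range is limited). The gripper opens to 85 mm and grips with 20 to 120 N. Pads are 22 mm wide; open, the fingers measure 114 mm over their backs; the gripper's body (76 mm by 85 mm) begins 54 mm behind the grasp point. The pads swing forward as they close: fully open they stand 13 mm farther back than shut.
Start: joints at [-79.085, 21.807, 74.336, -0, 83.858, -12.336], TCP at [0.217, -0.505, 0.226] pointing down, gripper open.
Joint ranges: [-178.18, 178.18], [-50.72, 133.34], [12.68, 142.11], [-81.47, 261.47], [9.98, 163.14], [-165.26, 165.26]. Speed limits (degrees/s): [136.94, 136.94, 180, 180, 180, 180].

### API

Orientations are given as a 3x3 rotation matrix whose columns are the frame's x, y, z axes.
In Python, from rig import env, optics gives the robot as it stands.
- The arm moves only by the tool arm_command, never from a script. Its argument "commands" is one flat list of numbers, 7 for each row, row after row: the closure, from -1 (fully open) to 1 (shut), so that 0 is half open, then the shift along the tool's x, y, z as a fraction of full scale, then the turn, a rotation vector about the tool's x, y, z as a fraction of full scale. A call has 1 to 12 rows; each row is the pose to reach, as a shift and turn from the pose commanded when the call began, along the tool's axes at that moment; what a row does not reach only later rows make up. Full scale, the value 1, is 500 mm for a shift and 120 degrees for a turn. A row lasts 1/12 s, in which the tool goes at most 41.7 mm and 7.16 degrees, less where a joint would pass 70% of its speed; a pose out of reach is approached as far as the arm can. A call with a number of a shift or a turn outside -1 to 1 is refused whole. A call with a gripper value outside its range is refused whole. The fingers move at their own pace and stop on an object; "newtons" is the grip in N (left out, the last holds). Time passes only in rows, so rows that repeat a pose let the fingers close. It gives the time, the measured TCP pose, the force, the opening and the grip force at its end, in the units of the state.
- env.observe(): the state, without advancing time (a new reading comes with each control period).
- optics.get_image(name): name is "scene" or "top" or "wrist"; returns a dict with "image" (400x640x3 uint8, red, green, blue), "intrinsics" (3x3 intrinsics, pixels), "origin" and "orientation" of the camera in the world; the wrist camera has in their place "tool_from_camera" (4x4, takes a point from camera to tool coordinates, whose origin is the TCP and whose axes are the flange's). Camera axes: x right, y down, z forward; pixel columns grow to the right and rows downward; lengths in m; the calibration is good to about 2 mm. A picture is of the moment at which its call begins: read the wrist's pose just before it. There is no depth.
- env.close_job(): hands the job in; it is judged then, once.
The state is a dict: "time_s": time; "q": joint angles; "qvel": joint speeds; "joint_efforts": joint torques, N m; "position": TCP position; "tool_rot": TCP orientation; "ft_force": force on the tool from outside, world axes, zero at the start; "wrist_torque": the same for the moment, N m; "grip_width": finger opening in m; "gripper_force": force on a finger pad.
Only numpy, scipy, OpenCV 4.12 (cv2) and the standard library are available. Lean on these libraries where they do the work, as an engineer would, in place of code of your own. Each camera call takes 0.05 s, during which the arm holds its last target. There are 200 camera calls.

### The job

Rest a fingertip lightly on the black edge strip that runs along the far side of the slide reader, slide it along the strip until you feel the notch that is hidden in it, then press straight down inside the notch until the release bar under the strip is fully home and the lid has popped ajar. Use only the fingertips: do not touch the lid or lean hard on the reader, and leave the vial, beaker and bottle beside it where they stand.

Things in the scene. Friction and masses are not known exactly. Their poses are not given: they have to be found in the camera images.
- reader: grey slide reader, low bench instrument 190 (x) by 350 mm (y), fixed. Origin: centre of underside; front (-x) looks roughly to the robot, z up. White lid over x -90 to +36 mm, its top at 69 mm (grip bar to 72). Behind it a bulkhead (x 37 to 45 mm, top 70 mm), then the black edge strip in a channel 44 mm wide, then the low rear wall (x 89 to 95 mm, top 64 mm).
- edge (a point): middle of the rigid black edge strip, on its top: reader x +67, y 0, z 60 mm, axes as the reader's. The strip runs 340 mm along y, 44 mm wide. One notch, black like the strip, hides in it: a 50 mm long gap across its whole width, upright sides, centred anywhere from -50 to +50 mm along y from here, different each time. Steps under 0.5 mm elsewhere are only joints of strip pieces.
- bar: black release bar, 170 mm (reader y) by 38 mm, under the strip, reached only through the notch. Origin: middle of its length (not the notch), on its top, 8 mm below the strip's top when up. It slides straight down 8 mm to its stop (16 mm below the strip's top), takes about 8 N all the way, and stays where it is pushed.
- lid: white lid, 126 by 300 mm, 6 mm thick; origin on its hinge line, its far (+x) long side just in front of the bulkhead; axes as the reader's when shut. The bar drives it: its front rises as the bar goes down, tilt 0 rad shut, 0.35 rad with the bar fully home; it stays there.
- vial: small amber glass vial with a black cap, 23 mm diameter, 48 mm tall, loose, standing beside the right end of the reader; origin under its centre.
- beaker: clear glass beaker, 55 mm diameter, 70 mm tall, loose, standing beside the left end of the reader; origin under its centre.
- bottle: bottle with a blue cap, 56 mm diameter, 103 mm tall, loose, standing beside the left end of the reader, nearer the robot than the beaker; origin under its centre.
Things that resemble listed ones, but are neither listed nor needed, are in the scene too. Leave any purple look-alike of the beaker alone.

How it is judged (in metres and radians):
On the way, in this order (a step that is already met when the one before it is completed fails the run):
1. a fingertip rests on the strip, the release bar still up and untouched (contact force between the fingers and reader above 0.2 N and contact force between the fingers and bar below 0.1 N and z of bar in the frame of edge above -0.0095 m), for 0.2 s.
2. the fingertips press the bar fully home (contact force between the fingers and bar above 1 N and z of bar in the frame of edge below -0.0145 m), for 0.1 s.
At the end, for the whole second after the job is handed in: The release bar is home (its top at least 14.2 mm below the top of the strip, of 16), the lid stands ajar by more than 0.26 rad and is still, and the vial, beaker and bottle stand upright within 20 mm of where they were (z of bar in the frame of edge below -0.0142 m and angle between lid's own z axis and vertical above 0.26 rad and angular speed of lid below 0.05 rad/s and distance of each of vial, beaker, bottle from where it was at the start of the episode below 0.02 m and angle between each of vial, beaker, bottle's own z axis and vertical below 0.2 rad); the robot touches nothing.
It fails at once if the fingers touched the lid (contact force between the fingers and lid above 1 N).
It fails at once if the fingers leaned on the reader with more than 60 N (contact force between the fingers and reader above 60 N).
It fails at once if the vial was shifted or lifted (distance of vial from where it was at the start of the episode above 0.02 m).
It fails at once if the beaker was shifted or lifted (distance of beaker from where it was at the start of the episode above 0.02 m).
It fails at once if the bottle was shifted or lifted (distance of bottle from where it was at the start of the episode above 0.02 m).
It also fails if it takes over 51 s, if anything falls off the work surface, if the arm or the gripper's body presses on something with over 40 N, if the wrist force passes 120 N, or if a joint passes its speed limit or range.

## Working session

There is one attempt and no reset: what is moved stays moved. The work goes in short steps, Python scripts to look and compute and a tool call to move; the robot and the scene stay as the last step left them, time stands still between calls to the robot, and variables do not carry over. Pictures are saved under pics/ and viewed, at most 10 in all, crops included, and the job is handed in when it is done.

Besides the shell and the picture viewer there is one more tool, called as name(argument=value, ...) on one line, values as JSON. arm_command: Moves the arm, as the interface text tells. Shift numbers are shares of 500 mm and turn numbers shares of 120 degrees, none past 1 either way. Its arguments: {"type":"object","properties":{"commands":{"type":"array","items":{"type":"number"}},"newtons":{"type":"number"}},"required":["commands"]}

```bash
mkdir -p pics
python3 - <<'E'
from rig import env, optics
import cv2,pickle
s=env.observe();print(s)
d={}
for n in("scene","top"):
    r=optics.get_image(n);d[n]=r;cv2.imwrite(f"pics/{n}0.png",r["image"][:,:,::-1]);print(n,r["intrinsics"],r["origin"],r["orientation"])
pickle.dump(d,open("d.pkl","wb"))
E
```

```text
{'time_s': 0.0, 'q': array([-7.90857102e+01,  2.18416222e+01,  7.43862509e+01,  4.84536041e-04,
        8.38587216e+01, -1.23364289e+01]), 'qvel': array([ 0.03158599,  0.08101363, -0.04849138,  0.02507066, -0.02048862,
        0.0167383 ]), 'joint_efforts': array([-2.91768538e-04, -4.48459625e+01, -2.31278104e+01, -2.00449231e-04,
        4.70806175e-03, -9.09512892e-07]), 'position': array([ 0.2170493 , -0.50502183,  0.22559706]), 'tool_rot': array([[ 9.18786664e-01,  3.94754340e-01, -2.77905537e-04],
       [ 3.94754299e-01, -9.18785523e-01,  1.48561508e-03],
       [ 3.31117415e-04, -1.47466772e-03, -9.99998858e-01]]), 'ft_force': array([-0.02194813, -0.02373065, -0.84197754]), 'wrist_torque': array([-0.0469364 ,  0.02461181,  0.00517835]), 'gripper_force': 0.0, 'grip_width': 0.08561955747952674}
scene [[429.13426249   0.         318.18384019]
 [  0.         429.13426249 194.45682989]
 [  0.           0.           1.        ]] [-0.11394192 -0.80569883  0.54476283] [[ 0.84518446 -0.23879338  0.47816415]
 [-0.53441039 -0.36368593  0.76297974]
 [-0.00829294 -0.90039451 -0.43499536]]
top [[385.81582138   0.         322.74603276]
 [  0.         385.81582138 199.30715272]
 [  0.           0.           1.        ]] [0.34981161 0.03539428 1.07067279] [[ 0.01746203 -0.99643708  0.08251198]
 [-0.99953558 -0.01533576  0.02633308]
 [-0.02497387 -0.08293349 -0.99624211]]
```

View pics/top0.png

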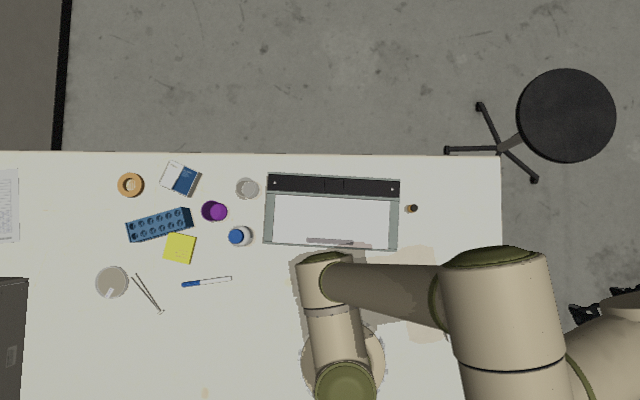

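View pics/scene0.png

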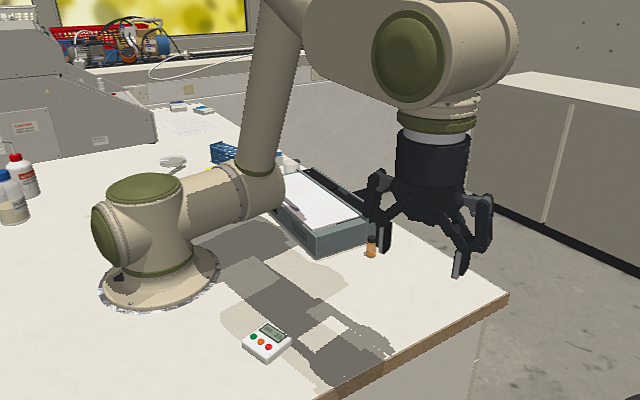

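The top view shows the reader with its black strip running from about (268,183) to (400,188). The vial is at (411,209), the clear beaker at (247,188), the purple look-alike at (214,211) and the blue-capped bottle at (239,236). Only one thing could be the edge strip, the black band on the reader's far side. The blue block at (160,225) and the floor edge are not it. Next is a close crop to check.

Run:
```python
import cv2
im=cv2.imread("pics/top0.png")[165:260,255:425]
cv2.imwrite("pics/crop.png",cv2.resize(im,None,fx=4.7,fy=4.7,interpolation=cv2.INTER_CUBIC))
```

```text
(no output)
```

View pics/crop.png

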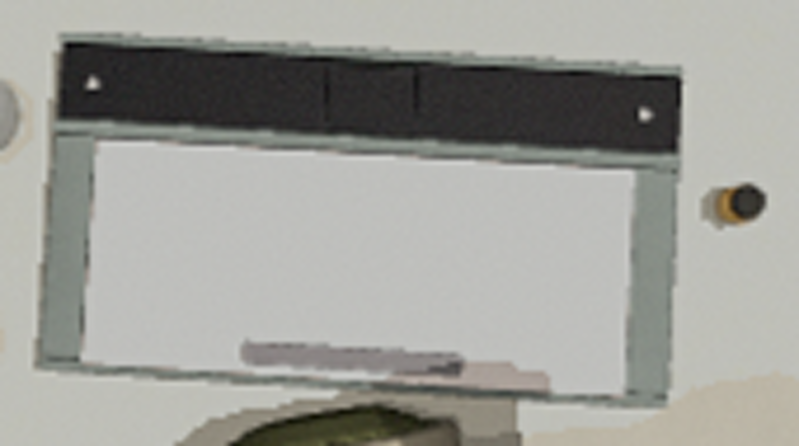

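The crop confirms it: the strip lies between bulkhead and rear wall, with faint lines across it at crop x 327 and 416. They are about 50 mm apart, so probably the notch, still to be confirmed by touch.

```bash
cat > h.py <<'E'
import numpy as np,pickle
def ray(r,u,v,z):
    d=r["orientation"]@np.linalg.solve(r["intrinsics"],[u,v,1.]);o=r["origin"];return (o+d*(z-o[2])/d[2])
E
python3 - <<'E'
from h import *
from rig import env
r=pickle.load(open("d.pkl","rb"))["top"]
P=lambda u,v,z:ray(r,255+(u+.5)/4.7-.5,165+(v+.5)/4.7-.5,z)
# strip corners far-left, far-right, and outer wall corners, body bottom-front
c={k:P(*p) for k,p in dict(FL=(63,36,.064),FR=(682,68,.064),bL=(58,133,.07),bR=(679,170,.07),frL=(38,366,.06),frR=(665,403,.06)).items()}
for k in c:print(k,c[k])
y=c["FL"]-c["FR"]+c["bL"]-c["bR"];print("len",np.linalg.norm(y)/2);y[2]=0;y/=np.linalg.norm(y);x=np.array([y[1],-y[0],0])
print("yaw",np.degrees(np.arctan2(-y[0],y[1])))
far=(c["FL"]+c["FR"])/2;bk=(c["bL"]+c["bR"])/2
print("far->bulk x diff (expect 58)",(far-bk)@x)
E1=far-x*.028;E2=bk+x*.030;e=(E1+E2)/2;print(E1,E2)
for u,v in((327,97),(416,92)):print("line y",(P(u,v,.06)-e)@y,(P(u,v,.06)-e)@x)
s=env.observe();R=s["tool_rot"]
e[2]=.06
print("edge",e,"range",np.hypot(*e[:2]))
t=e+[0,0,.019+.05]
print("delta tool",R.T@(t-s["position"]))
print("tool x angle",np.degrees(np.arctan2(R[1,0],R[0,0])))
E
```

```text
FL [0.50268975 0.20799813 0.064     ]
FR [ 0.48942035 -0.1385597   0.064     ]
bL [0.44725189 0.20816752 0.07      ]
bR [ 0.43191536 -0.13593422  0.07      ]
frL [0.31782129 0.21722103 0.06      ]
frR [ 0.30387215 -0.130118    0.06      ]
len 0.3456258594495384
yaw -2.3717372627044813
far->bulk x diff (expect 58) 0.05648088463768944
[0.46807904 0.03587793 0.064     ] [0.46955792 0.03487517 0.07      ]
line y 0.02365879964807981 0.0009886323173286136
line y -0.025997980521169483 0.006590959221418491
edge [0.46881848 0.03537655 0.06      ] range 0.47015132406071025
delta tool [ 0.44461772 -0.397039    0.09732296]
tool x angle 23.251383614265304
```

arm_command(commands=[1,0.803,-0.614,0.09,0,0,0.2135,1,0.803,-0.614,0.09,0,0,0.2135,1,0.803,-0.614,0.09,0,0,0.2135,1,0.803,-0.614,0.09,0,0,0.2135,1,0.803,-0.614,0.09,0,0,0.2135,1,0.803,-0.614,0.09,0,0,0.2135,1,0.803,-0.614,0.09,0,0,0.2135,1,0.803,-0.614,0.09,0,0,0.2135,1,0.803,-0.614,0.09,0,0,0.2135,1,0.803,-0.614,0.09,0,0,0.2135,1,0.803,-0.614,0.09,0,0,0.2135,1,0.803,-0.614,0.09,0,0,0.2135], newtons=60)

```text
time_s: 1.1
position: [0.4609, -0.0704, 0.1818]
tool_rot: [[0.999, -0.041, -0.0], [-0.041, -0.999, 0.0], [-0.0, -0.0, -1.0]]
ft_force: [0.4, -0.8, 0.6]
grip_width: -0.0005
gripper_force: 0.0
```

arm_command(commands=[1,0,0,0.1,0,0,0,1,0,0,0.14,0,0,0,1,0,0,0.14,0,0,0,1,0,0,0.14,0,0,0,1,0,0,0.14,0,0,0,1,0,0,0.14,0,0,0])

```text
time_s: 1.6
position: [0.4613, -0.0733, 0.1137]
tool_rot: [[0.999, -0.042, 0.003], [-0.042, -0.999, -0.001], [0.003, 0.001, -1.0]]
ft_force: [1.0, -0.6, -0.2]
grip_width: -0.0001
gripper_force: 0.0
```

Run:
```python
from rig import env, optics
import cv2,pickle
s=env.observe();print(s["position"],s["ft_force"])
r=optics.get_image("wrist");pickle.dump((s,r),open("w.pkl","wb"));cv2.imwrite("pics/w1.png",r["image"][:,:,::-1]);print(r["intrinsics"],r["tool_from_camera"])
```

```text
[ 0.46127549 -0.07330277  0.11372918] [ 0.95373639 -0.59743963 -0.18240488]
[[331.78775291   0.         321.74145198]
 [  0.         331.78775291 200.07529583]
 [  0.           0.           1.        ]] [[ 7.10965194e-04 -9.48117037e-01 -3.17920710e-01  8.17436772e-02]
 [ 9.99999484e-01  9.04626842e-04 -4.61521661e-04  4.33072985e-04]
 [ 7.25176158e-04 -3.17920218e-01  9.48117192e-01 -1.47239870e-01]
 [ 0.00000000e+00  0.00000000e+00  0.00000000e+00  1.00000000e+00]]
```

View pics/w1.png

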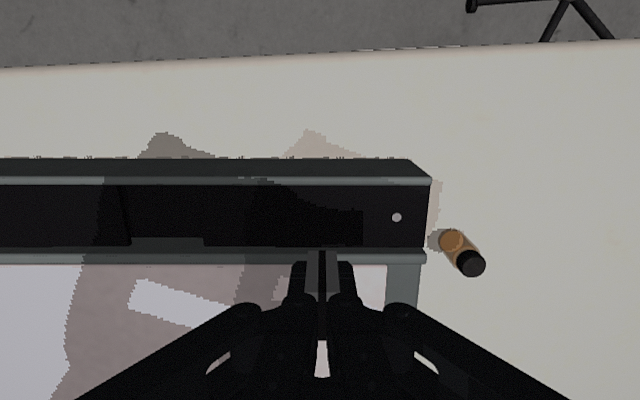

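The wrist view shows the shut fingertip at (322,250) and the strip from row 185 to about 247. The notch edge appears near column 127 and the vial stands clear at (460,255). I'll work out the strip's centre line in this view.

Run:
```python
from h import *
s,r=pickle.load(open("w.pkl","rb"))
T=r["tool_from_camera"];R=s["tool_rot"]
q=dict(intrinsics=r["intrinsics"],orientation=R@T[:3,:3],origin=s["position"]+R@T[:3,3])
e=np.array([.4688,.0354,.06]);a=np.radians(-2.37)
A=np.array([[np.cos(a),-np.sin(a)],[np.sin(a),np.cos(a)]])
f=lambda u,v,z:(A.T@(ray(q,u,v,z)-e)[:2]*1000).round(1)
print("rear wall front-top (exp x22)",f(322,184,.064),f(200,184,.064))
print("rear wall far-top (exp x28)",f(322,178,.064))
print("bulkhead far-top (exp x-22)",f(322,248,.07),f(220,248,.07))
print("bulkhead near-top (exp x-30)",f(322,262,.07),f(60,264,.07))
print("right end (exp y-175)",f(431,182,.064), f(426,258,.07))
print("notch line y",f(121,187,.06),f(130,243,.06))
print("tcp",A.T@(s["position"]-e)[:2])
p=np.linalg.inv(T)@[0,0,.019,1];p=q["intrinsics"]@p[:3];print("tip px",p/p[2])
```

```text
rear wall front-top (exp x22) [  23.2 -109.5] [ 23.3 -34.3]
rear wall far-top (exp x28) [  27.1 -109.5]
bulkhead far-top (exp x-22) [ -17.4 -109.5] [-17.4 -44.4]
bulkhead near-top (exp x-30) [ -27.4 -109.5] [-28.8  60.4]
right end (exp y-175) [  24.5 -176.6] [ -24.6 -176.5]
notch line y [20.2 17.3] [-18.7  18.7]
tcp [-0.00302295 -0.10892095]
tip px [321.07167759 244.62223077   1.        ]
```

arm_command(commands=[1,0.008,0,0.04,0,0,0,1,0.008,0,0.056,0,0,0,1,0.008,0,0.056,0,0,0,1,0.008,0,0.056,0,0,0,1,0.008,0,0.056,0,0,0,1,0.008,0,0.056,0,0,0])

```text
time_s: 2.15
position: [0.4647, -0.0728, 0.0848]
tool_rot: [[0.999, -0.041, 0.001], [-0.041, -0.999, -0.0], [0.001, 0.0, -1.0]]
ft_force: [-1.0, 0.4, -0.2]
grip_width: -0.0003
gripper_force: 0.0
```

Lower in 1 mm steps until contact.

arm_command(commands=[1,0,0,0.002,0,0,0,1,0,0,0.004,0,0,0,1,0,0,0.006,0,0,0,1,0,0,0.006,0,0,0,1,0,0,0.006,0,0,0])

```text
time_s: 2.57
position: [0.4644, -0.0726, 0.081]
tool_rot: [[0.999, -0.041, -0.0], [-0.041, -0.999, 0.0], [-0.0, -0.0, -1.0]]
ft_force: [0.7, -0.1, -0.0]
grip_width: 0.0002
gripper_force: 0.0
```

arm_command(commands=[1,0,0,0.001,0,0,0,1,0,0,0.002,0,0,0,1,0,0,0.003,0,0,0,1,0,0,0.003,0,0,0,1,0,0,0.003,0,0,0])

```text
time_s: 2.98
position: [0.4645, -0.0726, 0.0795]
tool_rot: [[0.999, -0.041, -0.0], [-0.041, -0.999, 0.0], [-0.0, -0.0, -1.0]]
ft_force: [-1.0, -0.4, -0.5]
grip_width: -0.0004
gripper_force: 0.0
```

arm_command(commands=[1,0,0,0.001,0,0,0,1,0,0,0.001,0,0,0,1,0,0,0.001,0,0,0])

```text
time_s: 3.23
position: [0.4645, -0.0726, 0.079]
tool_rot: [[0.999, -0.041, -0.0], [-0.041, -0.999, 0.0], [-0.0, -0.0, -1.0]]
ft_force: [0.9, -0.0, 0.1]
grip_width: -0.0
gripper_force: 0.0
```

arm_command(commands=[1,0,0,0.001,0,0,0,1,0,0,0.001,0,0,0,1,0,0,0.001,0,0,0])

```text
time_s: 3.48
position: [0.4645, -0.0726, 0.0785]
tool_rot: [[0.999, -0.041, -0.0], [-0.041, -0.999, 0.0], [-0.0, -0.0, -1.0]]
ft_force: [-0.4, 0.2, -0.1]
grip_width: 0.0001
gripper_force: 0.0
```

arm_command(commands=[1,0,0,0.001,0,0,0,1,0,0,0.001,0,0,0,1,0,0,0.001,0,0,0])

```text
time_s: 3.73
position: [0.4644, -0.0726, 0.078]
tool_rot: [[0.999, -0.041, -0.0], [-0.041, -0.999, 0.0], [-0.0, -0.0, -1.0]]
ft_force: [-0.4, -0.1, -0.5]
grip_width: 0.0001
gripper_force: 0.0
```

arm_command(commands=[1,0,0,0.001,0,0,0,1,0,0,0.001,0,0,0,1,0,0,0.001,0,0,0])

```text
time_s: 3.98
position: [0.4644, -0.0726, 0.0775]
tool_rot: [[0.999, -0.041, -0.0], [-0.041, -0.999, 0.0], [-0.0, -0.0, -1.0]]
ft_force: [0.9, -0.0, 0.4]
grip_width: -0.0003
gripper_force: 0.0
```

arm_command(commands=[1,0,0,0.001,0,0,0,1,0,0,0.001,0,0,0])

```text
time_s: 4.15
position: [0.4644, -0.0726, 0.0769]
tool_rot: [[0.999, -0.041, -0.0], [-0.041, -0.999, 0.0], [-0.0, -0.0, -1.0]]
ft_force: [0.2, -0.0, -0.6]
grip_width: -0.0003
gripper_force: 0.0
```

arm_command(commands=[1,0,0,0.001,0,0,0,1,0,0,0.001,0,0,0])

```text
time_s: 4.32
position: [0.4644, -0.0726, 0.0764]
tool_rot: [[0.999, -0.041, -0.0], [-0.041, -0.999, 0.0], [-0.0, -0.0, -1.0]]
ft_force: [0.3, -0.1, -0.3]
grip_width: 0.0003
gripper_force: 0.0
```

arm_command(commands=[1,0,0,0.001,0,0,0,1,0,0,0.001,0,0,0])

```text
time_s: 4.48
position: [0.4645, -0.0726, 0.0759]
tool_rot: [[0.999, -0.041, -0.0], [-0.041, -0.999, 0.0], [-0.0, -0.0, -1.0]]
ft_force: [0.1, 0.8, 0.2]
grip_width: 0.0003
gripper_force: 0.0
```

arm_command(commands=[1,0,0,0.001,0,0,0,1,0,0,0.001,0,0,0])

```text
time_s: 4.65
position: [0.4644, -0.0726, 0.0754]
tool_rot: [[0.999, -0.041, -0.0], [-0.041, -0.999, 0.0], [-0.0, -0.0, -1.0]]
ft_force: [-0.5, -1.0, 0.3]
grip_width: 0.0001
gripper_force: 0.0
```

arm_command(commands=[1,0,0,0.001,0,0,0,1,0,0,0.001,0,0,0])

```text
time_s: 4.82
position: [0.4645, -0.0726, 0.0749]
tool_rot: [[0.999, -0.041, -0.0], [-0.041, -0.999, 0.0], [-0.0, -0.0, -1.0]]
ft_force: [0.7, -0.7, -0.5]
grip_width: 0.0001
gripper_force: 0.0
```

arm_command(commands=[1,0,0,0.001,0,0,0,1,0,0,0.001,0,0,0])

```text
time_s: 4.98
position: [0.4644, -0.0726, 0.0745]
tool_rot: [[0.999, -0.041, -0.0], [-0.041, -0.999, 0.0], [-0.0, -0.0, -1.0]]
ft_force: [-0.8, 0.1, -0.0]
grip_width: -0.0001
gripper_force: 0.0
```

arm_command(commands=[1,0,0,0.001,0,0,0,1,0,0,0.001,0,0,0])

```text
time_s: 5.15
position: [0.4644, -0.0726, 0.0739]
tool_rot: [[0.999, -0.041, -0.0], [-0.041, -0.999, 0.0], [-0.0, -0.0, -1.0]]
ft_force: [-0.3, -0.3, -0.4]
grip_width: -0.0004
gripper_force: 0.0
```

Run:
```python
from rig import env, optics
import cv2,numpy as np
w=optics.get_image("wrist")["image"][150:300,220:440,::-1];s=optics.get_image("scene")["image"][120:270,260:480,::-1]
f=lambda a:cv2.convertScaleAbs(cv2.resize(a,None,fx=3.6,fy=2.0*1.0 if 0 else 3.6,interpolation=cv2.INTER_CUBIC),alpha=1.6,beta=20)
cv2.imwrite("pics/w2.png",cv2.resize(np.vstack([f(w),f(s)]),(440*1,600)) )
```

```text
(no output)
```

View pics/w2.png

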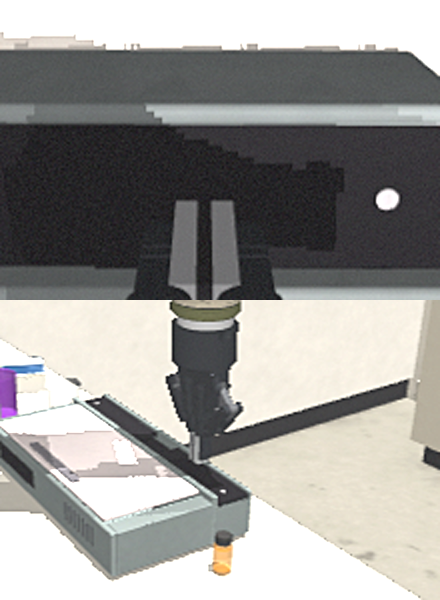

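The shut fingertips hang over the middle of the channel, between bulkhead and rear wall, just above the strip. I'll keep lowering.

arm_command(commands=[1,0,0,0.001,0,0,0,1,0,0,0.001,0,0,0])

```text
time_s: 5.42
position: [0.4644, -0.0726, 0.0734]
tool_rot: [[0.999, -0.041, -0.0], [-0.041, -0.999, 0.0], [-0.0, -0.0, -1.0]]
ft_force: [0.3, -0.3, -0.1]
grip_width: 0.0004
gripper_force: 0.0
```

arm_command(commands=[1,0,0,0.001,0,0,0,1,0,0,0.001,0,0,0])

```text
time_s: 5.58
position: [0.4644, -0.0726, 0.0729]
tool_rot: [[0.999, -0.041, -0.0], [-0.041, -0.999, 0.0], [-0.0, -0.0, -1.0]]
ft_force: [-0.4, -0.1, -0.3]
grip_width: -0.0003
gripper_force: 0.0
```

arm_command(commands=[1,0,0,0.001,0,0,0,1,0,0,0.001,0,0,0])

```text
time_s: 5.75
position: [0.4644, -0.0726, 0.0724]
tool_rot: [[0.999, -0.041, -0.0], [-0.041, -0.999, 0.0], [-0.0, -0.0, -1.0]]
ft_force: [-0.5, -0.5, 0.3]
grip_width: 0.0001
gripper_force: 0.0
```

arm_command(commands=[1,0,0,0.001,0,0,0,1,0,0,0.001,0,0,0])

```text
time_s: 5.92
position: [0.4645, -0.0726, 0.0719]
tool_rot: [[0.999, -0.041, -0.0], [-0.041, -0.999, 0.0], [-0.0, -0.0, -1.0]]
ft_force: [-0.6, -0.3, 0.5]
grip_width: 0.0
gripper_force: 0.0
```

arm_command(commands=[1,0,0,0.001,0,0,0,1,0,0,0.001,0,0,0])

```text
time_s: 6.08
position: [0.4645, -0.0726, 0.0715]
tool_rot: [[0.999, -0.041, -0.0], [-0.041, -0.999, 0.0], [-0.0, -0.0, -1.0]]
ft_force: [-0.2, -1.0, -0.4]
grip_width: -0.0001
gripper_force: 0.0
```

arm_command(commands=[1,0,0,0.001,0,0,0,1,0,0,0.001,0,0,0])

```text
time_s: 6.25
position: [0.4644, -0.0726, 0.0709]
tool_rot: [[0.999, -0.041, -0.0], [-0.041, -0.999, 0.0], [-0.0, -0.0, -1.0]]
ft_force: [-0.0, -0.3, -0.6]
grip_width: -0.0002
gripper_force: 0.0
```

arm_command(commands=[1,0,0,0.001,0,0,0,1,0,0,0.001,0,0,0])

```text
time_s: 6.42
position: [0.4644, -0.0726, 0.0704]
tool_rot: [[0.999, -0.041, -0.0], [-0.041, -0.999, 0.0], [-0.0, -0.0, -1.0]]
ft_force: [-0.3, 1.1, -0.2]
grip_width: 0.0004
gripper_force: 0.0
```

arm_command(commands=[1,0,0,0.001,0,0,0,1,0,0,0.001,0,0,0])

```text
time_s: 6.58
position: [0.4644, -0.0726, 0.07]
tool_rot: [[0.999, -0.041, -0.0], [-0.041, -0.999, 0.0], [-0.0, -0.0, -1.0]]
ft_force: [-0.7, 0.7, 0.1]
grip_width: -0.0001
gripper_force: 0.0
```

arm_command(commands=[1,0,0,0.001,0,0,0,1,0,0,0.001,0,0,0])

```text
time_s: 6.75
position: [0.4645, -0.0726, 0.0695]
tool_rot: [[0.999, -0.041, -0.0], [-0.041, -0.999, 0.0], [-0.0, -0.0, -1.0]]
ft_force: [0.7, -0.6, 0.2]
grip_width: 0.0
gripper_force: 0.0
```

arm_command(commands=[1,0,0,0.001,0,0,0,1,0,0,0.001,0,0,0])

```text
time_s: 6.92
position: [0.4645, -0.0726, 0.0689]
tool_rot: [[0.999, -0.041, -0.0], [-0.041, -0.999, 0.0], [-0.0, -0.0, -1.0]]
ft_force: [-0.8, -0.2, 0.1]
grip_width: -0.0003
gripper_force: 0.0
```

arm_command(commands=[1,0,0,0.001,0,0,0,1,0,0,0.001,0,0,0])

```text
time_s: 7.08
position: [0.4645, -0.0726, 0.0685]
tool_rot: [[0.999, -0.041, -0.0], [-0.041, -0.999, 0.0], [-0.0, -0.0, -1.0]]
ft_force: [0.0, -0.7, 0.4]
grip_width: 0.0005
gripper_force: 0.0
```

arm_command(commands=[1,0,0,0.001,0,0,0,1,0,0,0.001,0,0,0])

```text
time_s: 7.25
position: [0.4644, -0.0726, 0.068]
tool_rot: [[0.999, -0.041, -0.0], [-0.041, -0.999, 0.0], [-0.0, -0.0, -1.0]]
ft_force: [0.1, -0.4, -0.1]
grip_width: -0.0001
gripper_force: 0.0
```

Run:
```python
from rig import env, optics
import cv2,numpy as np
print(env.observe()["ft_force"])
w=optics.get_image("wrist")["image"][150:300,240:420,::-1]
cv2.imwrite("pics/w3.png",cv2.convertScaleAbs(cv2.resize(w,None,fx=3.6,fy=3.6,interpolation=cv2.INTER_CUBIC),alpha=2.2,beta=20))
```

```text
[ 0.09793196 -0.39636279 -0.1073363 ]
```

View pics/w3.png

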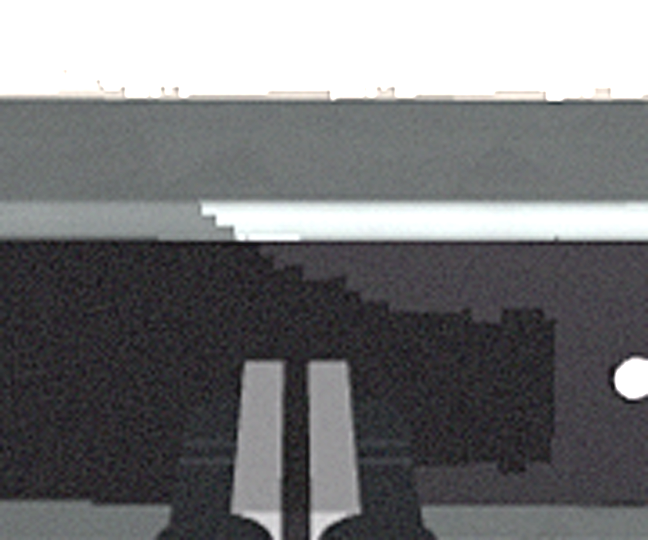

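Nothing touched yet. The tips turn out shorter than assumed, so I'll go on down, guarded by the force reading.

arm_command(commands=[1,0,0,0.001,0,0,0,1,0,0,0.002,0,0,0])

```text
time_s: 7.47
position: [0.4645, -0.0727, 0.067]
tool_rot: [[0.999, -0.041, 0.0], [-0.041, -0.999, -0.0], [0.0, 0.0, -1.0]]
ft_force: [-0.1, 1.1, 0.2]
grip_width: 0.0001
gripper_force: 0.0
```

arm_command(commands=[1,0,0,0.001,0,0,0,1,0,0,0.002,0,0,0])

```text
time_s: 7.63
position: [0.4645, -0.0726, 0.066]
tool_rot: [[0.999, -0.041, 0.0], [-0.041, -0.999, 0.0], [0.0, -0.0, -1.0]]
ft_force: [0.2, 0.7, -0.7]
grip_width: 0.0002
gripper_force: 0.0
```

arm_command(commands=[1,0,0,0.001,0,0,0,1,0,0,0.002,0,0,0])

```text
time_s: 7.8
position: [0.4645, -0.0726, 0.065]
tool_rot: [[0.999, -0.041, -0.0], [-0.041, -0.999, 0.0], [-0.0, -0.0, -1.0]]
ft_force: [0.5, 1.4, -0.7]
grip_width: -0.0
gripper_force: 0.0
```

Run:
```python
from h import *
from rig import optics,env
import cv2
s=env.observe();print(s["position"],s["ft_force"])
r=optics.get_image("scene")
def pr(p):
    c=r["orientation"].T@(np.array(p)-r["origin"]);c=r["intrinsics"]@c;return (c/c[2])[:2].round(1)
x,y,z=s["position"]
for dz in (0,-.005,-.01,-.019,-.03):print(dz,pr([x,y,z+dz]))
print("strip under tip",pr([x,y,.06]),"at old TCP tip",pr([x,y,.0739-.019]))
im=r["image"][130:240,300:420,::-1]
cv2.imwrite("pics/s4.png",cv2.convertScaleAbs(cv2.resize(im,None,fx=5,fy=5,interpolation=cv2.INTER_NEAREST),alpha=1.8,beta=20))
```

```text
[ 0.46446688 -0.07263793  0.06495103] [ 0.49585174  1.37484858 -0.67122465]
0 [359.7 205.7]
-0.005 [359.6 207.5]
-0.01 [359.6 209.3]
-0.019 [359.4 212.6]
-0.03 [359.3 216.5]
strip under tip [359.6 207.5] at old TCP tip [359.6 209.3]
```

View pics/s4.png

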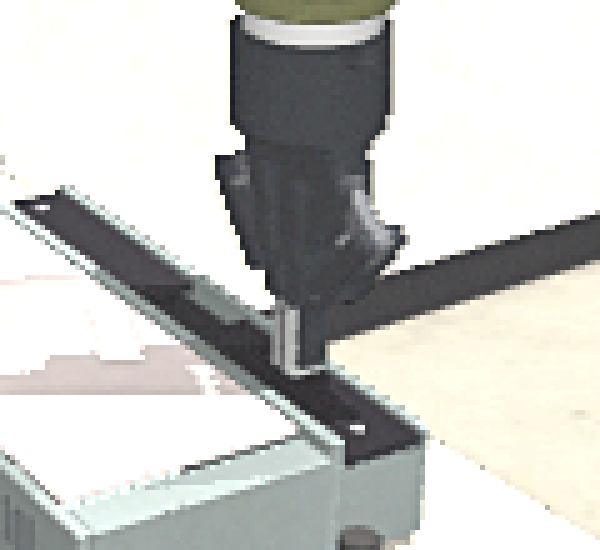

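The scene view shows the tip bottom at about (358,204), with the strip surface below it at row 207.5. That leaves roughly 5 mm to go. A gap in the strip shows around (338–353, 187–195).

arm_command(commands=[1,0,0,0.001,0,0,0,1,0,0,0.002,0,0,0])

```text
time_s: 8.02
position: [0.4645, -0.0726, 0.064]
tool_rot: [[0.999, -0.041, 0.0], [-0.041, -0.999, 0.0], [0.0, -0.0, -1.0]]
ft_force: [0.4, -0.4, -1.0]
grip_width: 0.0001
gripper_force: 0.0
```

arm_command(commands=[1,0,0,0.001,0,0,0,1,0,0,0.002,0,0,0])

```text
time_s: 8.18
position: [0.4645, -0.0726, 0.063]
tool_rot: [[0.999, -0.041, -0.0], [-0.041, -0.999, -0.0], [-0.0, 0.0, -1.0]]
ft_force: [0.6, 0.5, 0.7]
grip_width: 0.0001
gripper_force: 0.0
```

arm_command(commands=[1,0,0,0.001,0,0,0,1,0,0,0.002,0,0,0])

```text
time_s: 8.35
position: [0.4645, -0.0726, 0.062]
tool_rot: [[0.999, -0.041, -0.0], [-0.041, -0.999, 0.0], [-0.0, -0.0, -1.0]]
ft_force: [0.2, 1.4, -0.1]
grip_width: 0.0001
gripper_force: 0.0
```

arm_command(commands=[1,0,0,0.001,0,0,0,1,0,0,0.001,0,0,0])

```text
time_s: 8.52
position: [0.4644, -0.0726, 0.0614]
tool_rot: [[0.999, -0.041, -0.0], [-0.041, -0.999, 0.0], [-0.0, -0.0, -1.0]]
ft_force: [0.3, 0.3, 0.1]
grip_width: -0.0002
gripper_force: 0.0
```

arm_command(commands=[1,0,0,0.001,0,0,0,1,0,0,0.001,0,0,0])

```text
time_s: 8.68
position: [0.4645, -0.0727, 0.0609]
tool_rot: [[0.999, -0.041, -0.0], [-0.041, -0.999, 0.0], [-0.0, -0.0, -1.0]]
ft_force: [-0.7, -0.1, 0.7]
grip_width: 0.0001
gripper_force: 0.0
```

arm_command(commands=[1,0,0,0.001,0,0,0,1,0,0,0.001,0,0,0])

```text
time_s: 8.85
position: [0.4644, -0.0726, 0.0604]
tool_rot: [[0.999, -0.041, -0.0], [-0.041, -0.999, 0.0], [-0.0, -0.0, -1.0]]
ft_force: [0.5, 0.4, 0.2]
grip_width: 0.0002
gripper_force: 0.0
```

arm_command(commands=[1,0,0,0.001,0,0,0,1,0,0,0.001,0,0,0])

```text
time_s: 9.02
position: [0.4644, -0.0726, 0.0599]
tool_rot: [[0.999, -0.041, -0.0], [-0.041, -0.999, 0.0], [-0.0, -0.0, -1.0]]
ft_force: [0.2, 0.3, -0.4]
grip_width: -0.0001
gripper_force: 0.0
```

arm_command(commands=[1,0,0,0.001,0,0,0,1,0,0,0.001,0,0,0])

```text
time_s: 9.18
position: [0.4644, -0.0726, 0.0594]
tool_rot: [[0.999, -0.041, -0.0], [-0.041, -0.999, 0.0], [-0.0, -0.0, -1.0]]
ft_force: [1.2, -0.4, 0.6]
grip_width: 0.0
gripper_force: 0.0
```

arm_command(commands=[1,0,0,0.001,0,0,0,1,0,0,0.001,0,0,0])

```text
time_s: 9.35
position: [0.4644, -0.0726, 0.059]
tool_rot: [[0.999, -0.041, -0.0], [-0.041, -0.999, 0.0], [-0.0, -0.0, -1.0]]
ft_force: [-0.1, -0.1, 0.2]
grip_width: -0.0001
gripper_force: 0.0
```

arm_command(commands=[1,0,0,0.001,0,0,0,1,0,0,0.001,0,0,0])

```text
time_s: 9.52
position: [0.4644, -0.0726, 0.0584]
tool_rot: [[0.999, -0.041, -0.0], [-0.041, -0.999, 0.0], [-0.0, -0.0, -1.0]]
ft_force: [-0.1, 0.4, 0.1]
grip_width: -0.0003
gripper_force: 0.0
```

arm_command(commands=[1,0,0,0.001,0,0,0,1,0,0,0.001,0,0,0])

```text
time_s: 9.68
position: [0.4644, -0.0726, 0.058]
tool_rot: [[0.999, -0.041, -0.0], [-0.041, -0.999, 0.0], [-0.0, -0.0, -1.0]]
ft_force: [-0.0, -0.6, 0.2]
grip_width: -0.0003
gripper_force: 0.0
```

arm_command(commands=[1,0,0,0.001,0,0,0,1,0,0,0.001,0,0,0])

```text
time_s: 9.85
position: [0.4645, -0.0726, 0.0575]
tool_rot: [[0.999, -0.041, -0.0], [-0.041, -0.999, 0.0], [-0.0, -0.0, -1.0]]
ft_force: [-0.4, -0.1, 0.2]
grip_width: -0.0001
gripper_force: 0.0
```

arm_command(commands=[1,0,0,0.001,0,0,0,1,0,0,0.001,0,0,0])

```text
time_s: 10.02
position: [0.4644, -0.0726, 0.0569]
tool_rot: [[0.999, -0.041, -0.0], [-0.041, -0.999, 0.0], [-0.0, -0.0, -1.0]]
ft_force: [-0.0, 0.6, 0.3]
grip_width: -0.0002
gripper_force: 0.0
```

arm_command(commands=[1,0,0,0.001,0,0,0,1,0,0,0.001,0,0,0])

```text
time_s: 10.18
position: [0.4644, -0.0726, 0.0564]
tool_rot: [[0.999, -0.041, -0.0], [-0.041, -0.999, 0.0], [-0.0, -0.0, -1.0]]
ft_force: [-0.1, -1.3, 0.3]
grip_width: 0.0001
gripper_force: 0.0
```

arm_command(commands=[1,0,0,0.001,0,0,0,1,0,0,0.001,0,0,0])

```text
time_s: 10.35
position: [0.4644, -0.0726, 0.0559]
tool_rot: [[0.999, -0.041, -0.0], [-0.041, -0.999, 0.0], [-0.0, -0.0, -1.0]]
ft_force: [0.4, -0.6, -0.6]
grip_width: -0.0002
gripper_force: 0.0
```

arm_command(commands=[1,0,0,0.001,0,0,0,1,0,0,0.001,0,0,0])

```text
time_s: 10.52
position: [0.4644, -0.0726, 0.0554]
tool_rot: [[0.999, -0.041, -0.0], [-0.041, -0.999, 0.0], [-0.0, -0.0, -1.0]]
ft_force: [0.8, 0.9, -0.1]
grip_width: 0.0
gripper_force: 0.0
```

arm_command(commands=[1,0,0,0.001,0,0,0,1,0,0,0.001,0,0,0])

```text
time_s: 10.68
position: [0.4645, -0.0726, 0.055]
tool_rot: [[0.999, -0.041, -0.0], [-0.041, -0.999, -0.0], [-0.0, 0.0, -1.0]]
ft_force: [0.2, 0.8, -0.8]
grip_width: 0.0
gripper_force: 0.0
```

Run:
```python
from rig import optics
import cv2,numpy as np
a=optics.get_image("scene")["image"][160:225,310:400,::-1];b=optics.get_image("wrist")["image"][170:270,250:390,::-1]
f=lambda a:cv2.convertScaleAbs(cv2.resize(a,(560,400 if a.shape[0]>70 else 404),interpolation=cv2.INTER_NEAREST),alpha=2,beta=20)
o=np.hstack([f(a)[:400],f(b)]);cv2.imwrite("pics/s5.png",cv2.resize(o,(800,286),interpolation=cv2.INTER_AREA))
```

```text
(no output)
```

View pics/s5.png

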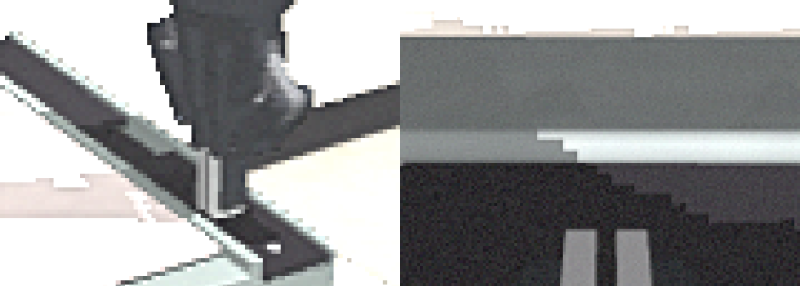

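The tip sits at row 208.4. Contact for its near corner should come at about row 210, so roughly 4 mm is left. Shut, the tips sit about 9 mm behind the TCP.

arm_command(commands=[1,0,0,0.001,0,0,0,1,0,0,0.002,0,0,0])

```text
time_s: 10.95
position: [0.4645, -0.0727, 0.0549]
tool_rot: [[0.999, -0.041, 0.0], [-0.041, -0.999, -0.0], [0.0, 0.0, -1.0]]
ft_force: [-5.5, 0.9, 19.6]
grip_width: -0.0002
gripper_force: 9.8
```

arm_command(commands=[1,0,0,0.001,0,0,0,1,0,0,0.002,0,0,0])

```text
time_s: 11.12
position: [0.4645, -0.0727, 0.0548]
tool_rot: [[0.999, -0.041, 0.001], [-0.041, -0.999, -0.001], [0.001, 0.001, -1.0]]
ft_force: [-9.1, 2.0, 32.2]
grip_width: 0.0
gripper_force: 16.3
```

arm_command(commands=[1,0,0,0.001,0,0,0,1,0,0,0.001,0,0,0])

```text
time_s: 11.28
position: [0.4645, -0.0727, 0.0548]
tool_rot: [[0.999, -0.041, 0.002], [-0.041, -0.999, -0.001], [0.002, 0.001, -1.0]]
ft_force: [-9.6, 2.8, 31.2]
grip_width: 0.0003
gripper_force: 15.9
```

arm_command(commands=[1,0,0,0.001,0,0,0,1,0,0,0.001,0,0,0])

```text
time_s: 11.45
position: [0.4646, -0.0727, 0.0548]
tool_rot: [[0.999, -0.041, 0.002], [-0.041, -0.999, -0.001], [0.002, 0.001, -1.0]]
ft_force: [-10.2, 2.7, 37.1]
grip_width: 0.0001
gripper_force: 19.2
```

arm_command(commands=[1,0,0,0.001,0,0,0,1,0,0,0.001,0,0,0])

```text
time_s: 11.62
position: [0.4646, -0.0727, 0.0548]
tool_rot: [[0.999, -0.041, 0.002], [-0.041, -0.999, -0.001], [0.002, 0.001, -1.0]]
ft_force: [-12.9, 3.3, 45.9]
grip_width: 0.0003
gripper_force: 22.4
```

Contact at TCP z ≈ 0.055. It's far too firm, so I'll ease off 2.8 mm to a light touch.

arm_command(commands=[1,0,0,-0.0055,0,0,0,1,0,0,-0.0055,0,0,0,1,0,0,-0.0055,0,0,0])

```text
time_s: 11.87
position: [0.4648, -0.0727, 0.0549]
tool_rot: [[0.999, -0.041, 0.001], [-0.041, -0.999, -0.0], [0.001, 0.0, -1.0]]
ft_force: [-2.4, 0.3, 12.4]
grip_width: -0.0003
gripper_force: 6.3
```

arm_command(commands=[1,0,0,-0.001,0,0,0,1,0,-0.03,-0.001,0,0,0,1,0,-0.06,-0.001,0,0,0,1,0,-0.09,-0.001,0,0,0,1,0,-0.11,-0.001,0,0,0,1,0,-0.11,-0.001,0,0,0])

```text
time_s: 12.37
position: [0.467, -0.0163, 0.0548]
tool_rot: [[0.999, -0.04, 0.001], [-0.04, -0.999, 0.001], [0.001, -0.001, -1.0]]
ft_force: [0.2, 5.0, 7.2]
grip_width: -0.0001
gripper_force: 3.4
```

arm_command(commands=[1,0,-0.01,0,0,0,0,1,0,-0.02,0,0,0,0,1,0,-0.03,0,0,0,0,1,0,-0.03,0,0,0,0])

```text
time_s: 12.7
position: [0.4677, -0.0027, 0.0548]
tool_rot: [[0.999, -0.041, 0.001], [-0.041, -0.999, -0.0], [0.001, 0.0, -1.0]]
ft_force: [0.7, 1.5, 5.6]
grip_width: 0.0004
gripper_force: 2.9
```

arm_command(commands=[1,0,-0.01,0,0,0,0,1,0,-0.02,0,0,0,0,1,0,-0.02,0,0,0,0])

```text
time_s: 12.95
position: [0.4681, 0.0071, 0.0548]
tool_rot: [[0.999, -0.041, 0.001], [-0.041, -0.999, -0.0], [0.001, 0.0, -1.0]]
ft_force: [2.0, -0.0, 5.3]
grip_width: -0.0
gripper_force: 2.5
```

arm_command(commands=[1,0,-0.008,0,0,0,0,1,0,-0.016,0,0,0,0,1,0,-0.016,0,0,0,0])

```text
time_s: 13.2
position: [0.4676, 0.0158, 0.0543]
tool_rot: [[0.999, -0.041, -0.001], [-0.041, -0.999, 0.001], [-0.002, -0.001, -1.0]]
ft_force: [0.3, -0.3, 0.2]
grip_width: 0.0002
gripper_force: 0.0
```

arm_command(commands=[1,0,-0.008,0,0,0,0,1,0,-0.008,0,0,0,0])

```text
time_s: 13.37
position: [0.4679, 0.0198, 0.0544]
tool_rot: [[0.999, -0.041, -0.001], [-0.041, -0.999, 0.001], [-0.001, -0.001, -1.0]]
ft_force: [-0.3, -0.2, -0.5]
grip_width: -0.0004
gripper_force: 0.0
```

arm_command(commands=[1,0,-0.008,0,0,0,0,1,0,-0.008,0,0,0,0])

```text
time_s: 13.53
position: [0.4683, 0.0238, 0.0546]
tool_rot: [[0.999, -0.041, -0.0], [-0.041, -0.999, 0.0], [-0.0, -0.0, -1.0]]
ft_force: [-0.7, -0.5, -0.6]
grip_width: -0.0002
gripper_force: 0.0
```

arm_command(commands=[1,0,-0.008,0,0,0,0,1,0,-0.008,0,0,0,0])

```text
time_s: 13.7
position: [0.4685, 0.0278, 0.0547]
tool_rot: [[0.999, -0.041, -0.0], [-0.041, -0.999, 0.0], [-0.0, -0.0, -1.0]]
ft_force: [-0.1, 0.8, -1.0]
grip_width: -0.0001
gripper_force: 0.0
```

arm_command(commands=[1,0,-0.008,0,0,0,0,1,0,-0.008,0,0,0,0])

```text
time_s: 13.87
position: [0.4687, 0.0318, 0.0548]
tool_rot: [[0.999, -0.041, -0.0], [-0.041, -0.999, 0.0], [-0.0, -0.0, -1.0]]
ft_force: [0.5, -0.2, 0.5]
grip_width: 0.0001
gripper_force: 0.0
```

The force vanished and the tip dipped at y ≈ 0.0158, so the notch starts there. That agrees with the images (centre at y ≈ 0.03). I'll press down 5 mm, less than the 8 mm to the bar, to confirm free space.

arm_command(commands=[1,0,0,0.002,0,0,0,1,0,0,0.003,0,0,0,1,0,0,0.003,0,0,0])

```text
time_s: 14.12
position: [0.4687, 0.0312, 0.0531]
tool_rot: [[0.999, -0.041, -0.0], [-0.041, -0.999, 0.0], [-0.0, -0.0, -1.0]]
ft_force: [-0.6, -0.0, -0.1]
grip_width: 0.0001
gripper_force: 0.0
```

arm_command(commands=[1,0,0,0.004,0,0,0,1,0,0,0.008,0,0,0,1,0,0,0.012,0,0,0,1,0,0,0.016,0,0,0,1,0,0,0.02,0,0,0,1,0,0,0.02,0,0,0])

```text
time_s: 14.62
position: [0.4688, 0.0312, 0.0432]
tool_rot: [[0.999, -0.041, 0.0], [-0.041, -0.999, -0.0], [0.0, 0.0, -1.0]]
ft_force: [0.1, -0.1, 0.3]
grip_width: 0.0002
gripper_force: 0.3
```

arm_command(commands=[1,0,0,0.002,0,0,0,1,0,0,0.004,0,0,0,1,0,0,0.006,0,0,0])

```text
time_s: 14.87
position: [0.4688, 0.0312, 0.0405]
tool_rot: [[0.999, -0.041, 0.0], [-0.041, -0.999, -0.0], [0.0, 0.0, -1.0]]
ft_force: [-1.6, -0.4, 7.3]
grip_width: -0.0
gripper_force: 3.6
```

arm_command(commands=[1,0,0,0.001,0,0,0,1,0,0,0.002,0,0,0])

```text
time_s: 15.03
position: [0.4688, 0.0312, 0.0395]
tool_rot: [[0.999, -0.041, 0.0], [-0.041, -0.999, -0.0], [0.0, 0.0, -1.0]]
ft_force: [-2.1, -0.2, 7.1]
grip_width: 0.0001
gripper_force: 3.5
```

The bar yields at about 7 N, as described. I'll continue to the stop.

arm_command(commands=[1,0,0,0.001,0,0,0,1,0,0,0.002,0,0,0])

```text
time_s: 15.2
position: [0.4688, 0.0312, 0.0388]
tool_rot: [[0.999, -0.041, 0.0], [-0.041, -0.999, -0.0], [0.0, 0.0, -1.0]]
ft_force: [-4.3, -0.8, 18.7]
grip_width: 0.0001
gripper_force: 9.1
```

arm_command(commands=[1,0,0,0.001,0,0,0,1,0,0,0.001,0,0,0])

```text
time_s: 15.37
position: [0.4688, 0.0312, 0.0388]
tool_rot: [[0.999, -0.041, 0.001], [-0.041, -0.999, -0.0], [0.001, 0.0, -1.0]]
ft_force: [-5.1, 0.7, 17.9]
grip_width: 0.0001
gripper_force: 8.7
```

At the stop: 16 mm below the strip, with the force rising to 18 N. I'll hold a moment, then retreat straight up.

arm_command(commands=[1,0,0,0.001,0,0,0,1,0,0,0.001,0,0,0,1,0,0,0.001,0,0,0])

```text
time_s: 15.62
position: [0.4688, 0.0312, 0.0387]
tool_rot: [[0.999, -0.041, 0.001], [-0.041, -0.999, -0.0], [0.001, 0.0, -1.0]]
ft_force: [-6.0, 0.8, 23.8]
grip_width: -0.0
gripper_force: 11.7
```

arm_command(commands=[1,0,0,-0.01,0,0,0,1,0,0,-0.03,0,0,0,1,0,0,-0.06,0,0,0,1,0,0,-0.12,0,0,0,1,0,0,-0.2,0,0,0,1,0,0,-0.28,0,0,0,1,0,0,-0.28,0,0,0,1,0,0,-0.28,0,0,0,1,0,0,-0.28,0,0,0,1,0,0,-0.28,0,0,0])

```text
time_s: 16.45
position: [0.4681, 0.0314, 0.1759]
tool_rot: [[0.999, -0.041, -0.003], [-0.041, -0.999, 0.001], [-0.003, -0.0, -1.0]]
ft_force: [-0.5, 0.1, 0.1]
grip_width: 0.0003
gripper_force: 0.0
```

Run:
```python
from rig import optics,env
import cv2,numpy as np
s=env.observe();print(s["position"],s["qvel"].round(2))
a=optics.get_image("scene")["image"][130:280,240:440,::-1]
cv2.imwrite("pics/fin.png",cv2.resize(a,(800,600),interpolation=cv2.INTER_CUBIC))
```

```text
[0.46809429 0.03136366 0.17593519] [-0.07  0.38  0.02 -0.02  0.15 -0.01]
```

View pics/fin.png

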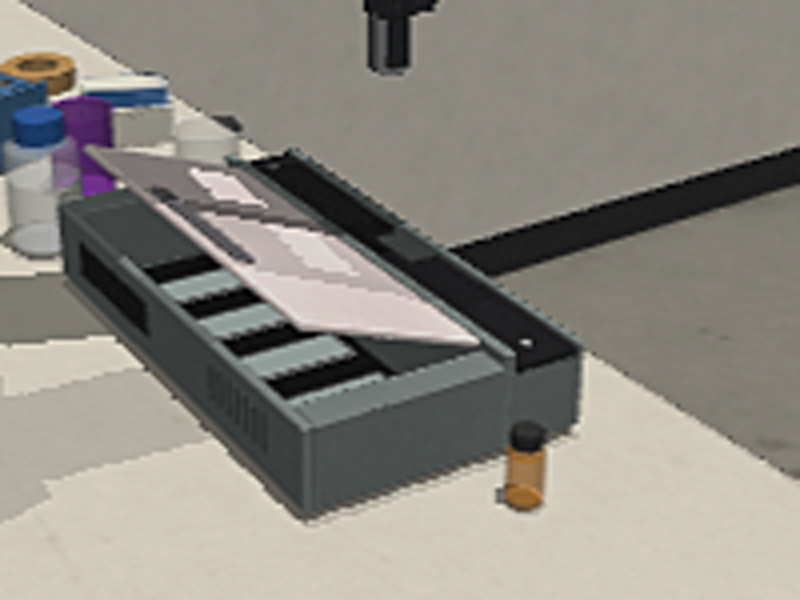

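The lid stands ajar, the fingers are clear, and the vial (525,470), beaker (205,140) and bottle (40,180) are all standing.

```bash
python3 -c "
from rig import env
print(env.close_job())"
```

```text
the job is handed in; nothing more can be done
None
```

The job is handed in (no verdict came back): I felt the notch, pressed the bar to its stop about 16 mm below the strip, and the lid popped ajar with the vial, beaker and bottle still standing; my first touch on the strip briefly reached 46 N (limit 60 N) before I eased it to about 5 N.

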